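Clamp a brush handle in the bench micrometer by its ratchet

TASK

Take the long round brush handle from its wooden cradle and lay it in the two V rests of the bench micrometer, ferrule end first, and slide it under the spindle until it meets the end stop, pressing it only lightly against the stop. Then turn the ratchet cap on top clockwise (seen from above) until the spindle has closed on the handle and the ratchet slips; let it slip about a quarter turn, not more than half a turn, and let go, leaving the handle clamped and everything else on the bench where it was.

Things in the scene. Friction and masses are not known exactly. Their poses are not given: they have to be found in the camera images.
- handle_mid (a point): Centre (half-way along, on the axis) of the loose round brush handle: a straight bar of pale wood, 200 mm long, 14 mm in diameter, about 35 g, with a 40 mm metal ferrule of the same thickness on one end. y runs along the bar towards the ferrule end; the bar may be rolled about y.
- handle_tip (a point): Centre of the ferrule's end face of the brush handle, 100 mm from handle_mid along its y.
- cradle: Fixed low wooden cradle on the table, origin under its centre, z up; the handle lies along its y at first, axis 30 mm above the table, in two V notches 16 mm wide (in y) and 32 mm across, tops 1 mm above the axis, 62 mm either side of the centre. Between them it is free down to the cradle's floor, 6 mm above the table and 44 mm wide.
- rest_line (a point): Point of the fixed bench micrometer on its vertical spindle axis, 50 mm above the table, z up. The axis of a handle lying in the V rests passes through it along its y. Two V rests (each 20 mm long, 32 mm across, tops 0.7 mm above the line, flanks at 45 degrees) stand at y = -28 and y = -157 mm (centres); between them the base is clear, 40 mm below. A handle pressed down or held off-centre drags in them.
- anvil_top (a point): Centre of the round anvil (18 mm) on the spindle axis, 43 mm above the table, under a lying handle. A column 117 mm high stands 42 mm beyond it (+y). The spindle and the fixed sleeve (28 mm wide, from 88 mm above the table) hang over it, so lower the handle with its ferrule end short of them (20 to 30 mm on the -y side of the axis), then slide it in along +y of rest_line.
- stop_block: Fixed dark block on the column, on the line of the lying handle, its front face (the origin at its centre) 34 mm beyond the spindle axis. Out of it sticks the adjustable end stop, a steel plate 16 mm square, 4 mm thick (stop_c0) on a rod, its face anywhere from 7 to 18 mm beyond the spindle axis. It does not yield, but more than 15 N upsets it: seat the handle by feel, with 2 to 10 N.
- spindle: Steel spindle, 10 mm in diameter, origin at the centre of its lower end, 3 to 9 mm above a lying handle at the start. It only moves down and up, driven by the thimble, 3 mm per radian (19 mm a turn), closes on the handle over the anvil, and holds where it is left.
- cap_grip (a point): Point to grip, on the axis of the ratchet cap: dark knurled upright cylinder, 24 mm in diameter, from 152 to 184 mm above the table; this point is at 170 mm. It turns without rising or sinking; clockwise from above closes the spindle. Below it (118 to 150 mm) is the thinner thimble (19 mm), not to be gripped: only the cap limits the clamping force.
- cap (a joint): Slip of the ratchet cap on the thimble, rad: 0 at the start, stays near 0 while both turn together (0.06 N m), grows with clockwise turning when the ratchet slips (0.11 N m), the spindle then pressing with about 17 N.
- flat_handle: Bystander: flat wooden brush handle with metal ferrule, about 150 mm long, lying on the table.
- ruler: Bystander: steel ruler, 200 x 22 x 4 mm.
- pot_lid: Bystander: white round lid, 72 mm in diameter, 10 mm high.
- glue_jar: Bystander: small white jar, 54 mm in diameter, 50 mm high.
- spool: Bystander: dark thread spool, 36 mm in diameter, 42 mm high.
- bench_brush: Bystander: small bench brush lying on the table.
- sanding_block: Bystander: cork sanding block, 90 x 45 x 28 mm.
Things that resemble listed ones, but are neither listed nor needed, are in the scene too. What is shaped like the part that bears handle_mid but turquoise is not meant.

How it is judged:
By the outcome, as a careful person would: the job done as asked, in the order asked, and still so for the second after the job is handed in, with the robot touching nothing.
It also fails if it takes over 72 s, if anything falls off the work surface, if the arm or the gripper's body presses on something with over 40 N, if the wrist force passes 120 N, or if a joint passes its speed limit or range.

ROBOT

A 6-joint arm with a two-finger parallel gripper is mounted at the origin on the work surface. World frame = base frame: x ahead of the robot, y to its left, z up, the work surface at z = 0. Lengths are in m, angles in rad, forces in N, time in s.
With the tool pointing down it reaches from about 0.225 to 0.875 m from the base axis. Payload 3.4 kg.
Tool frame: the origin (TCP) lies midway between the tips of the shut fingers; the grasp point (between the pads) lies 19 mm behind it (pinch_z is the distance from the TCP to the grasp point, in m); z points along the fingers, y is the line along which they close (so a half turn about z gives the same grasp; the last joint's range is limited). The gripper opens to 85 mm and grips with 20 to 120 N. Pads are 22 mm wide; open, the fingers measure 114 mm over their backs; the gripper's body (76 mm by 85 mm) begins 54 mm behind the grasp point. The pads swing forward as they close: fully open they stand 13 mm farther back than shut.
Start: joints at [1.104, 0.276, 1.505, -0, 1.361, -0.121], TCP at [0.195, 0.541, 0.208] pointing down, gripper open.
Joint ranges: [-2.89, 2.89], [-0.75, 2.08], [0.22, 2.7], [-1.18, 4.32], [0.11, 2.71], [-2.7, 2.7]. Speed limits (rad/s): [2.57, 2.57, 3.14, 3.14, 3.14, 3.14].

INTERFACE

Orientations are given as a unit quaternion [w, x, y, z].
In Python, from rig import get_state, get_image, sign_off, pinch_z gives the robot as it stands.
- The arm moves only by the tool send_rows, never from a script. Its argument "steps" is one flat list of numbers, 5 for each row, row after row: the gripper's target within -1 to 1 (fully open at 1, half-way at 0, shut at -1), then the shift along the tool's x, y, z in cm, then the turn about the tool's z in degrees. In form: [gripper, x, y, z, roll, gripper, x, y, z, roll, ...]. A call has 1 to 12 rows; each row shifts and turns the commanded pose from where the row before left it, along the tool's axes as they then stand; what a row does not reach is not made up. A row lasts 1/10 s, in which the tool goes at most 50 mm and 8.59 degrees, less where a joint would pass 70% of its speed; a pose out of reach is approached as far as the arm can. A call is refused whole if a number of a shift passes 5 or a number of a turn 8.59, either way. A call with a gripper value outside its range is refused whole. The fingers move at their own pace and stop on an object; "newtons" is the grip in N (left out, the last holds). Time passes only in rows, so rows that do not move let the fingers close. It gives the time, the measured TCP pose, the force, the opening and the grip force at its end, in the units of the state.
- get_state(): the state, without advancing time (a new reading comes with each control period).
- get_image(name): name is "scene" or "top"; returns a dict with "color" (420x560x3 uint8, red, green, blue), "mtx" (3x3 intrinsics, pixels), "k1" (the pictures are not rectified: a ray, as slopes to the right and down, at radius r is drawn at 1 + k1 r^2 times it, then the intrinsics apply), "T" (4x4, takes a point from camera to world coordinates). Camera axes: x right, y down, z forward; pixel columns grow to the right and rows downward; lengths in m; the calibration is good to about 2 mm. A picture is of the moment at which its call begins. There is no depth.
- sign_off(): hands the job in; it is judged then, once.
The state is a dict: "clock": time; "qpos": joint angles; "qd": joint speeds; "effort": joint torques, N m; "position": TCP position; "ee_rot": TCP orientation; "contact_force": force on the tool from outside, world axes, zero at the start; "moment": the same for the moment, N m; "width": finger opening in m; "gripper_force": force on a finger pad.
Only numpy, scipy, OpenCV 4.12 (cv2) and the standard library are available. Lean on these libraries where they do the work, as an engineer would, in place of code of your own. Each camera call takes 0.05 s, during which the arm holds its last target. There are 200 camera calls.

## Working session

There is one attempt and no reset: what is moved stays moved. The work goes in short steps, Python scripts to look and compute and a tool call to move; the robot and the scene stay as the last step left them, time stands still between calls to the robot, and variables do not carry over. Pictures are saved under pics/ and viewed, at most 10 in all, crops included, and the job is handed in when it is done.

Besides the shell and the picture viewer there is one more tool, called after "Emit:" as a command line: name --argument value ..., lists and objects as JSON in quotes. send_rows: Moves the arm, as the interface text tells. Its arguments: {"type":"object","properties":{"steps":{"type":"array"},"newtons":{"type":"number"}},"required":["steps"]}

```bash
mkdir -p pics; cat > h.py <<'E'
import numpy as np,cv2
from rig import get_state,get_image,sign_off,pinch_z
def ray(im,u,v):
    K=im["mtx"];d=np.array([(u-K[0,2])/K[0,0],(v-K[1,2])/K[1,1]]);s=d.copy()
    for _ in range(20): s=d/(1+im["k1"]*(s@s))
    T=im["T"];return T[:3,3],T[:3,:3]@np.r_[s,1]
def onz(im,u,v,z):
    o,d=ray(im,u,v);return o+d*(z-o[2])/d[2]
def proj(im,p):
    T=im["T"];c=T[:3,:3].T@(np.asarray(p)-T[:3,3]);s=c[:2]/c[2];s=s*(1+im["k1"]*(s@s));K=im["mtx"]
    return K[0,0]*s[0]+K[0,2],K[1,1]*s[1]+K[1,2]
def grab(n,f=None):
    im=get_image(n)
    if f: cv2.imwrite("pics/"+f,im["color"][:,:,::-1])
    return im
E
python3 - <<'E'
from h import *
for n in("scene","top"):
    im=grab(n,n+"0.png");print(n,im["T"].round(3).tolist(),im["mtx"][0,0],im["k1"])
    np.save(n+"0.npy",im,allow_pickle=True)
s=get_state();print(pinch_z,s["position"],s["ee_rot"],s["width"],s["contact_force"])
E
```

```text
scene [[0.407, 0.575, -0.709, 1.093], [0.913, -0.25, 0.322, -0.294], [0.007, -0.779, -0.627, 0.664], [0.0, 0.0, 0.0, 1.0]] 391.7324571531294 -0.0557806289069581
top [[0.021, -0.982, 0.185, 0.229], [-1.0, -0.024, -0.012, -0.007], [0.016, -0.185, -0.983, 1.318], [0.0, 0.0, 0.0, 1.0]] 452.7273469043153 0.00396491920329509
0.0187 [0.19465222 0.54050606 0.20694185] [-2.45830626e-04  1.72052046e-01  9.85087516e-01 -7.86668293e-04] 0.08540893602272971 [-0.25582602 -0.71359854 -0.17714584]
```

View pics/scene0.png

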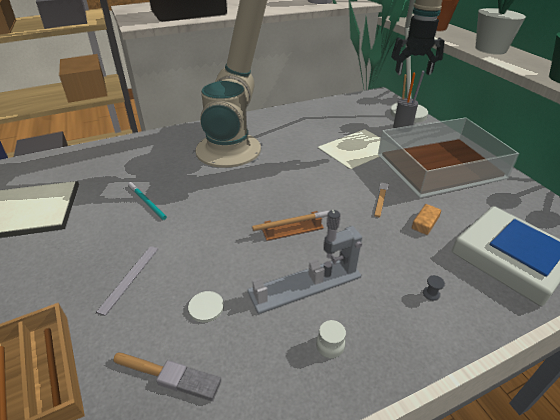

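View pics/top0.png

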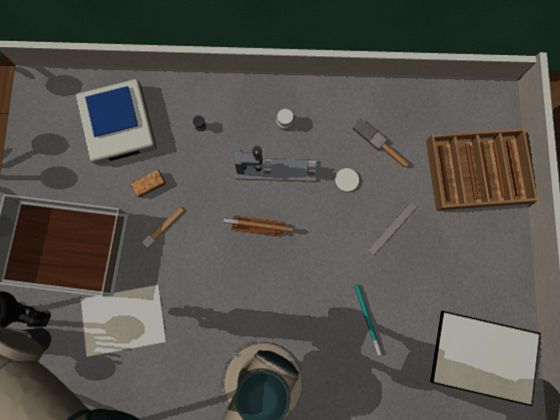

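The scene view shows the handle at about (255–335, 215–232) with its ferrule at the right, and the micrometer at (250–360, 210–308). In the top view the handle is at (224–305, 220–232) with its ferrule at the left (+y). The cap is near (257,153) and the rests lie towards (320,168). The turquoise brush is elsewhere. I'll enlarge both next.

```bash
python3 - <<'E'
import cv2
a=cv2.imread("pics/top0.png")[135:245,210:340];cv2.imwrite("pics/tc.png",cv2.resize(a,None,fx=5.4,fy=5.4,interpolation=2))
a=cv2.imread("pics/scene0.png")[200:315,240:370];cv2.imwrite("pics/sc.png",cv2.resize(a,None,fx=5.2,fy=5.2,interpolation=2))
E
```

```text
(no output)
```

View pics/tc.png

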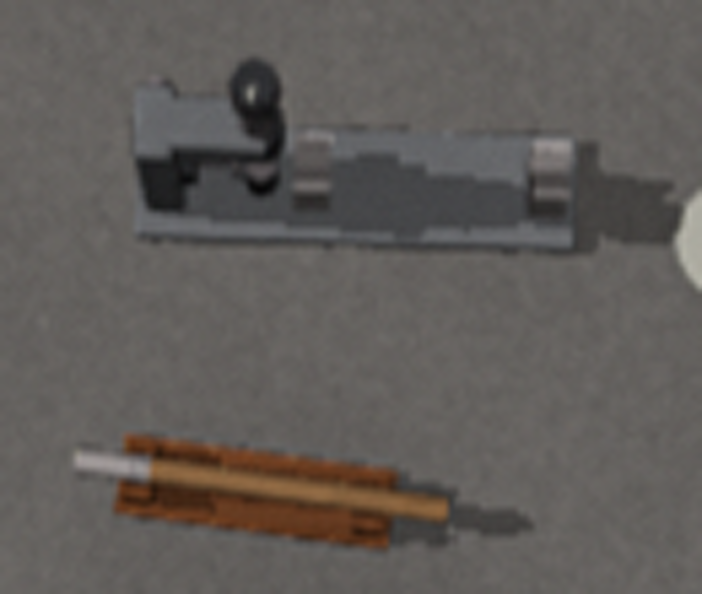

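View pics/sc.png

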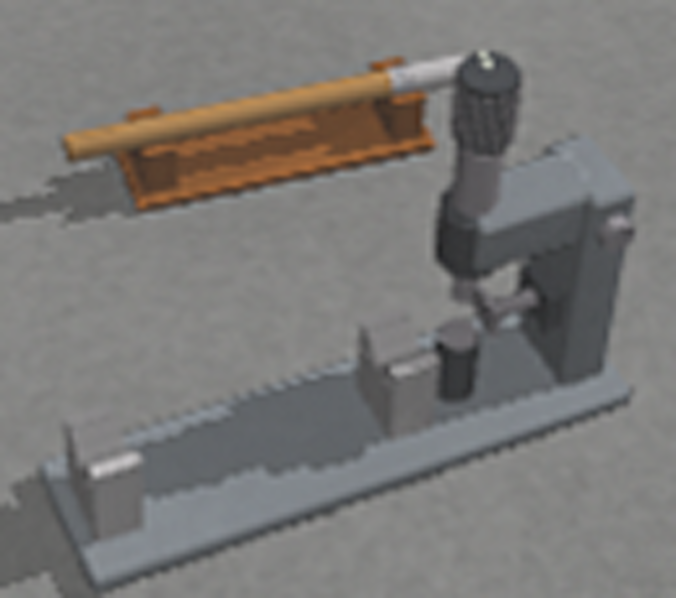

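The top crop shows the handle from its ferrule tip at crop (75,460) to its rear end at (448,508), and the cap top centre at (255,83). The rests are at x≈313 and x≈552. The scene crop shows the cap top centre at (488,75), the anvil at (457,335), the stop plate at (487,310) and the spindle end at (465,297).

```bash
cat > m.py <<'E'
from h import *
top=np.load("top0.npy",allow_pickle=True).item();sc=np.load("scene0.npy",allow_pickle=True).item()
t=lambda u,v,z:onz(top,u/5.4+210-.4,v/5.4+135-.4,z)
s=lambda u,v,z:onz(sc,u/5.2+240-.4,v/5.2+200-.4,z)
E
python3 - <<'E'
from m import *
P=lambda n,p:print(n,(p*1000).round(0)[:2])
P("tip",t(75,460,.03));P("end",t(448,508,.03));P("end s",s(68,146,.03))
# handle axis by colour masks (PCA) in top
c=top["color"].astype(int)[215:245,215:315];r,g,b=c[...,0],c[...,1],c[...,2]
m=((r-b>50)&(g>95)&(r>130));ys,xs=np.nonzero(m);print("wood n",len(xs))
pts=np.array([onz(top,x+215,y+215,.034)[:2] for x,y in zip(xs,ys)]);mu=pts.mean(0);w,v=np.linalg.eigh(np.cov(pts.T));d=v[:,1]*np.sign(v[1,1])
q=(pts-mu)@d;print("wood mid",mu*1e3,"dir",d,"ext",q.min()*1e3,q.max()*1e3)
P("cap t",t(255,83,.184));P("cap s",s(488,75,.184))
P("anvil s",s(457,333,.043))
for n,p in dict(bFL=(137,235),bFR=(572,247),bBR=(575,138)).items():P(n+" base t",t(*p,.01))
for n,p in dict(n1=(292,131),n2=(332,131),f1=(533,141),f2=(573,141)).items():P("rest back corners "+n,t(*p,.0507))
for n,p in dict(n1=(388,372),n2=(437,355),f1=(90,470),f2=(140,455)).items():P("rest front corners s "+n,s(*p,.0507))
for n,p in dict(n1=(362,328),n2=(408,316),f1=(66,426),f2=(110,412)).items():P("rest back corners s "+n,s(*p,.0507))
P("stop s",s(487,308,.05))
E
```

```text
tip [448. 126.]
end [427. -73.]
end s [425. -71.]
wood n 81
wood mid [435.79017973  16.14459796] dir [0.11913796 0.99287771] ext -85.26839514588099 68.67771401759951
cap t [609.  31.]
cap s [613.  29.]
anvil s [610.  30.]
bFL base t [578. 100.]
bFR base t [ 578. -141.]
bBR base t [ 640. -142.]
rest back corners n1 [628.  15.]
rest back corners n2 [628.  -7.]
rest back corners f1 [ 625. -115.]
rest back corners f2 [ 626. -137.]
rest front corners s n1 [623.  -9.]
rest front corners s n2 [623.  13.]
rest front corners s f1 [ 622. -135.]
rest front corners s f2 [ 623. -115.]
rest back corners s n1 [598.  -8.]
rest back corners s n2 [600.  13.]
rest back corners s f1 [ 598. -136.]
rest back corners s f2 [ 598. -118.]
stop s [608.  45.]
```

The two views agree. The handle's mid is about (0.438, 0.026), leaning about 6.3° from +y towards +x, and 200 mm long as specified. The micrometer axis is about (0.610, 0.031) with its line along +y, within roughly 0.5°.

```bash
cat >> h.py <<'E'
from scipy.spatial.transform import Rotation as Ro
def R(s): q=s["ee_rot"];return Ro.from_quat([q[1],q[2],q[3],q[0]]).as_matrix()
def go(target,yaw=None,s=None):
    "tool-frame shift in cm to world target; roll in deg that brings tool y to world angle yaw (mod 180)"
    s=s or get_state();M=R(s);print("pos",s["position"].round(4),"shift cm",(M.T@(np.array(target)-s["position"])*100).round(2))
    a=np.degrees(np.arctan2(M[1,1],M[0,1]));print("tool y ang",a.round(2),"tilt",M[:,2].round(4),"j6",s["qpos"][5].round(3))
    if yaw is not None:print("roll",round((a-yaw+90)%180-90,2))
E
python3 -c "
from h import *
go([.4375,.0265,.12],-6.3)"
```

```text
pos [0.1947 0.5405 0.2069] shift cm [-40.27 -40.11   8.75]
tool y ang 70.19 tilt [-8.0e-04 -1.5e-03 -1.0e+00] j6 -0.121
roll 76.49
```

Emit:
send_rows --steps '[1,-3.35,-3.34,0.7,0,1,-3.35,-3.34,0.7,0,1,-3.35,-3.34,0.7,0,1,-3.35,-3.34,0.7,0,1,-3.35,-3.34,0.7,0,1,-3.35,-3.34,0.7,0,1,-3.35,-3.34,0.7,0,1,-3.35,-3.34,0.7,0,1,-3.35,-3.34,0.7,0,1,-3.35,-3.34,0.7,0,1,-3.35,-3.34,0.7,0,1,-3.35,-3.34,0.7,0]' --newtons 30

```text
clock: 1.3
position: [0.4375, 0.0258, 0.1233]
ee_rot: [0.0, 0.172, 0.985, 0.0]
contact_force: [0.5, 0.8, -0.4]
width: 0.0853
gripper_force: 0.0
```

Emit:
send_rows --steps '[1,0,0,0,8.5,1,0,0,0,8.5,1,0,0,0,8.5,1,0,0,0,8.5,1,0,0,0,8.5,1,0,0,0,8.5,1,0,0,0,8.5,1,0,0,0,8.5,1,0,0,0,8.5,1,0,0,0,0]'

```text
clock: 2.3
position: [0.4369, 0.0277, 0.1234]
ee_rot: [-0.0, 0.745, 0.667, -0.0]
contact_force: [-0.6, -1.1, 0.1]
width: 0.085
gripper_force: 0.0
```

```bash
python3 - <<'E'
from h import *
go([.4375,.0265,.0125],-6.3)
im=grab("scene");a=im["color"][120:300,190:410][:,:,::-1];cv2.imwrite("pics/s1.png",cv2.resize(a,None,fx=3.3,fy=3.3))
E
```

```text
pos [0.4369 0.0277 0.1234] shift cm [-0.11  0.08 11.09]
tool y ang -6.3 tilt [-7.e-04  1.e-04 -1.e+00] j6 0.014
roll 0.0
```

View pics/s1.png

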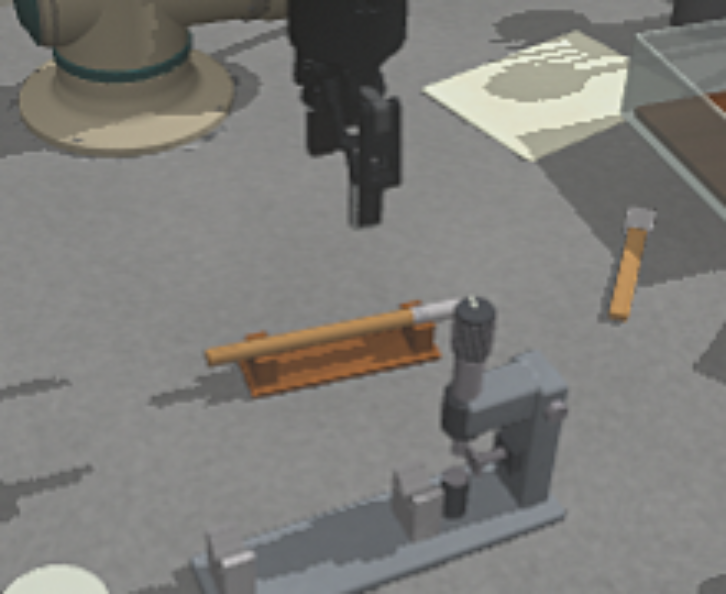

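The picture shows the gripper above the cradle, in line with the handle at crop (205–465, 300–355). I'm going down to grasp it.

Emit:
send_rows --steps '[1,-0.1,0.08,3.5,0,1,0,0,3.5,0,1,0,0,2.5,0,1,0,0,1.55,0,1,0,0,0,0,-1,0,0,0,0,-1,0,0,0,0,-1,0,0,0,0,-1,0,0,0,0,-1,0,0,0,0,-1,0,0,0,0,-1,0,0,0,0]' --newtons 30

```text
clock: 3.55
position: [0.438, 0.0266, 0.0134]
ee_rot: [0.0, 0.745, 0.667, 0.0]
contact_force: [-0.1, -0.7, 1.7]
width: -0.0
gripper_force: 0.8
```

Emit:
send_rows --steps '[-1,0,0,0,0,-1,0,0,0,0]'

```text
clock: 3.75
position: [0.438, 0.0266, 0.0133]
ee_rot: [0.0, 0.745, 0.667, 0.0]
contact_force: [0.1, -0.3, 2.4]
width: 0.0
gripper_force: 1.3
```

```bash
python3 - <<'E'
from h import *
im=grab("scene");a=im["color"][180:260,210:350][:,:,::-1];b=cv2.resize(a,(560,320),interpolation=2)
im=grab("top");a=im["color"][180:260,200:340][:,:,::-1];c=cv2.resize(a,(490,280),interpolation=2)
o=np.zeros((600,560,3),np.uint8);o[:320]=b;o[320:,:490]=c;cv2.imwrite("pics/s2.png",o)
E
```

```text
(no output)
```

View pics/s2.png

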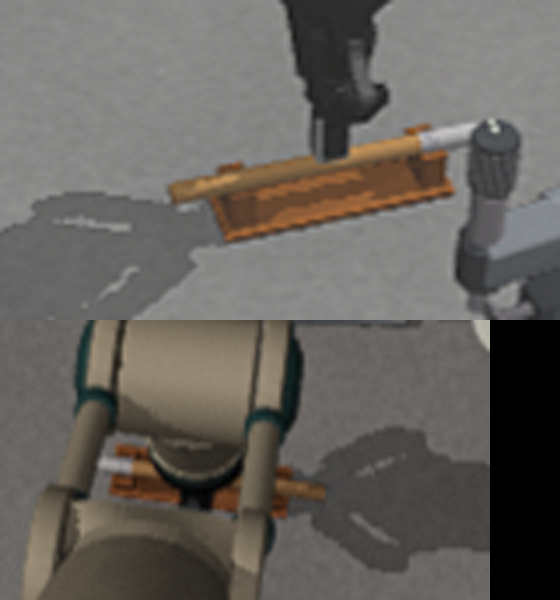

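```bash
python3 - <<'E'
from h import *
im=grab("scene");s=get_state()
for p in([.438,.0266,.0133],[.4375,.0265,.03],[.438,.0266,.037]):
    u,v=proj(im,p);print(p,"crop px",(u-210)*4,(v-180)*4)
print(s["contact_force"],s["moment"],s["width"],s["gripper_force"],s["effort"].round(2))
a=im["color"][200:240,260:325][:,:,::-1];cv2.imwrite("pics/s3.png",cv2.resize(a,(780,480),interpolation=2))
E
```

```text
[0.438, 0.0266, 0.0133] crop px 326.2811547120723 181.33858541290067
[0.4375, 0.0265, 0.03] crop px 326.3597905029319 160.66976774064938
[0.438, 0.0266, 0.037] crop px 327.0915452011775 152.50621782882797
[-1.21051601 -0.21041446  3.39781904] [0.0204062  0.08715954 0.02274323] 0.00035960427516419684 1.6095521860188455 [-5.000e-02 -3.206e+01 -1.533e+01 -1.000e-02 -1.900e-01 -0.000e+00]
```

View pics/s3.png

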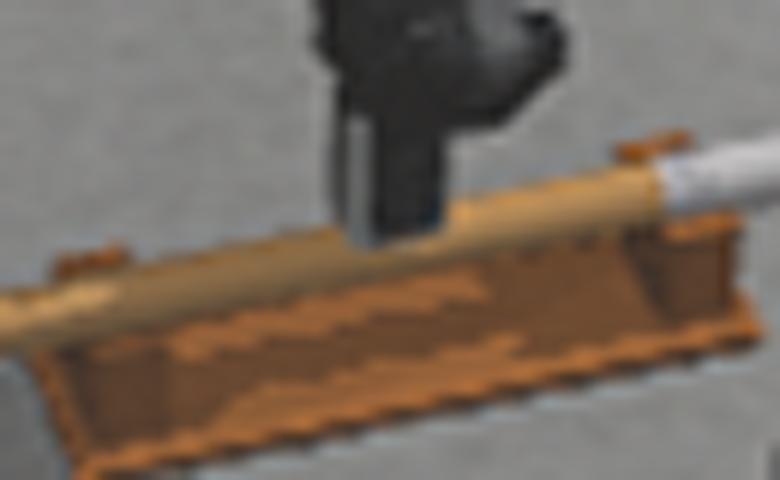

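```bash
python3 - <<'E'
from h import *
im=np.load("scene0.npy",allow_pickle=True).item()
for z in(.1234,.1364,.15,.16):
    print(z,[((np.array(proj(im,[.4369+d*.047,.0277-d*.005,z]))-[190,120])*3.3).round() for d in(-1,0,1)])
for z in(.207,.22,.235):
    print(z,[np.array(proj(im,[.1947+d*.016,.5405+d*.045,z])).round() for d in(-1,0,1)])
E
```

```text
0.1234 [array([318., 192.]), array([339., 229.]), array([362., 269.])]
0.1364 [array([318., 178.]), array([340., 214.]), array([363., 254.])]
0.15 [array([319., 162.]), array([340., 198.]), array([363., 238.])]
0.16 [array([319., 150.]), array([340., 186.]), array([364., 225.])]
0.207 [array([396.,  86.]), array([411.,  85.]), array([425.,  85.])]
0.22 [array([396.,  81.]), array([411.,  81.]), array([426.,  81.])]
0.235 [array([397.,  77.]), array([412.,  76.]), array([427.,  76.])]
```

The fingers shut on top of the handle, which hasn't moved: 3 N of upward force, with the tips seen at a height of about 37 mm while the reading says 13 mm. In the earlier frame the open tips also appear about 24 mm higher than the state reports, with no sideways error. The reported z is therefore about 24 mm too low, so I'll correct by that. I'm rising, opening and going deeper.

Emit:
send_rows --steps '[-1,0,0,-2,0,-1,0,0,-2.5,0,1,0,0,0,0,1,0,0,0,0,1,0,0,0,0,1,0,0,0,0,1,0,0,0,0,1,0,0,0,0,1,0,0,0,0,1,0,0,0,0]'

```text
clock: 4.9
position: [0.4379, 0.0266, 0.0581]
ee_rot: [-0.0, 0.745, 0.667, -0.0]
contact_force: [-0.2, 0.1, -0.4]
width: 0.0856
gripper_force: 0.0
```

Emit:
send_rows --steps '[1,0,0,2,0,1,0,0,2,0,1,0,0,1.5,0,1,0,0,0.8,0,1,0,0,0.4,0,1,0,0,0.2,0,1,0,0,0,0]'

```text
clock: 5.6
position: [0.4383, 0.0266, -0.0106]
ee_rot: [0.0, 0.745, 0.667, 0.0]
contact_force: [0.5, -0.2, 0.9]
width: 0.0856
gripper_force: 0.0
```

```bash
python3 - <<'E'
from h import *
im=grab("scene");a=im["color"][180:255,230:345][:,:,::-1];cv2.imwrite("pics/s4.png",cv2.resize(a,(782,510),interpolation=2))
s=get_state();print(s["position"],s["width"],s["contact_force"])
E
```

```text
[ 0.43839829  0.02657147 -0.01040496] 0.08546962561728247 [-0.32213048  0.0728195  -0.43794662]
```

View pics/s4.png

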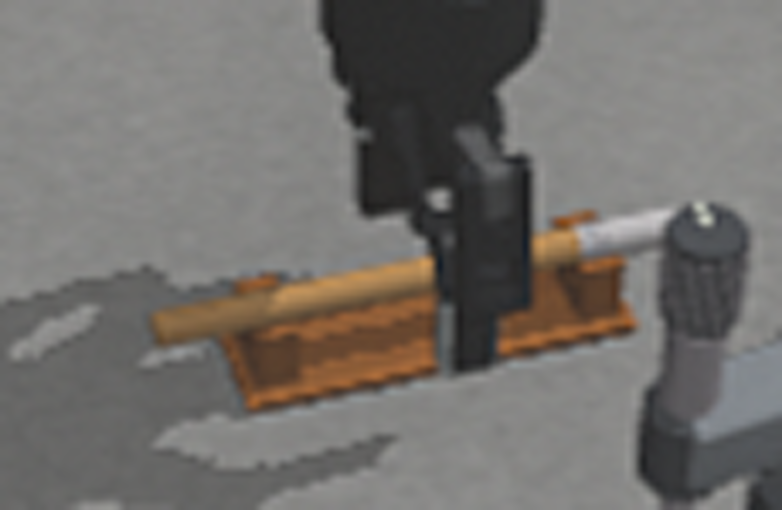

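The fingers now straddle the handle: the near finger is in front at crop (470,300) with its tip just above the table. I'm closing.

Emit:
send_rows --steps '[-1,0,0,0,0,-1,0,0,0,0,-1,0,0,0,0,-1,0,0,0,0,-1,0,0,0,0,-1,0,0,0,0,-1,0,0,0,0,-1,0,0,0,0]' --newtons 30

```text
clock: 6.45
position: [0.4368, 0.0267, -0.0108]
ee_rot: [-0.001, 0.745, 0.667, -0.001]
contact_force: [-3.3, 0.6, 5.8]
width: 0.0128
gripper_force: 29.4
```

Emit:
send_rows --steps '[-1,0,0,-1,0,-1,0,0,-2,0,-1,0,0,-3,0,-1,0,0,-3,-5.8,-1,0,0,0,0,-1,0,0,0,0,-1,0,0,0,0]'

```text
clock: 7.15
position: [0.4373, 0.0267, 0.0786]
ee_rot: [-0.0, 0.71, 0.704, -0.0]
contact_force: [-0.4, -0.0, -0.2]
width: 0.0128
gripper_force: 29.3
```

```bash
python3 - <<'E'
from h import *
s=get_state();go([.6105,-.094,.079],-.5);print(s["contact_force"],s["width"],s["moment"])
E
```

```text
pos [0.4373 0.0267 0.0786] shift cm [-11.9   17.43  -0.06]
tool y ang -0.55 tilt [-1.1e-03  2.0e-04 -1.0e+00] j6 -0.089
roll -0.05
[-0.40301927 -0.01528815 -0.22684597] 0.012810092504502728 [-0.03637658  0.00254906 -0.02272686]
```

Emit:
send_rows --steps '[-1,-4,0,0,0,-1,-4,0,0,0,-1,-3.9,0,0,0,-1,0,3,0,0,-1,0,4.5,0,0,-1,0,4.5,0,0,-1,0,3.4,0,0,-1,0,2.0,0,0,-1,0,0,0,0,-1,0,0,0,0]'

```text
clock: 8.15
position: [0.6093, -0.0936, 0.0773]
ee_rot: [-0.002, 0.71, 0.704, -0.001]
contact_force: [-0.8, 0.5, -0.8]
width: 0.0129
gripper_force: 29.4
```

```bash
python3 - <<'E'
from h import *
s=get_state();go([.6105,-.094,.0093],-.5);print(s["contact_force"],s["width"],s["gripper_force"])
im=grab("scene")
for n,p in dict(tip=[.61,.006,.12],end=[.61,-.194,.12]).items():print(n,proj(im,p))
a=im["color"][170:320,210:380][:,:,::-1];cv2.imwrite("pics/s5.png",cv2.resize(a,(680,600),interpolation=2))
E
```

```text
pos [ 0.6093 -0.0936  0.0773] shift cm [-0.05  0.15  6.8 ]
tool y ang -0.51 tilt [-0.0043  0.0011 -1.    ] j6 -0.256
roll -0.01
[-0.75776682  0.45234691 -0.81538022] 0.01294336854036978 29.366649091243744
tip (np.float64(319.78542314181084), np.float64(240.82898076715543))
end (np.float64(223.45573759892162), np.float64(271.23974636029766))
```

View pics/s5.png

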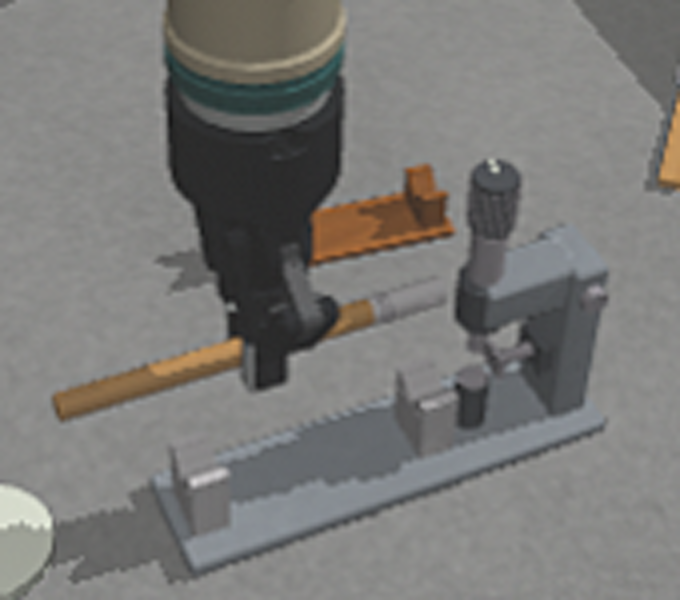

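The handle hangs level over the rests. Its tip at crop (445,290) and its end at (60,407) match the predicted pixels, and the tip is short of the sleeve. I'm lowering.

Emit:
send_rows --steps '[-1,0,0.15,2,0,-1,0,0,2,0,-1,0,0,1.2,0,-1,0,0,0.6,0,-1,0,0,0.3,0,-1,0,0,0,0,-1,0,0,0,0]'

```text
clock: 8.9
position: [0.6129, -0.0941, 0.0189]
ee_rot: [0.001, 0.71, 0.704, 0.0]
contact_force: [0.6, -0.5, -0.2]
width: 0.0126
gripper_force: 29.4
```

Emit:
send_rows --steps '[-1,0,0,0.3,0,-1,0,0,0.2,0,-1,0,0,0,0,-1,0,0,0,0]'

```text
clock: 9.3
position: [0.6124, -0.094, 0.0132]
ee_rot: [-0.0, 0.71, 0.704, 0.0]
contact_force: [0.5, -0.0, -0.6]
width: 0.0127
gripper_force: 29.4
```

```bash
python3 - <<'E'
from h import *
s=get_state();go([.6105,-.094,.0093],-.5);print(s["contact_force"],s["moment"],s["width"])
E
```

```text
pos [ 0.6124 -0.094   0.0132] shift cm [-0.01 -0.19  0.39]
tool y ang -0.51 tilt [ 0.e+00  1.e-04 -1.e+00] j6 -0.256
roll -0.01
[ 0.54204304 -0.03277034 -0.60296763] [ 0.00523993 -0.02394042  0.01517169] 0.01266985236796091
```

Emit:
send_rows --steps '[-1,0,-0.15,0.2,0,-1,0,0,0.1,0,-1,0,0,0,0,-1,0,0,0,0]'

```text
clock: 9.7
position: [0.6105, -0.0939, 0.0105]
ee_rot: [-0.0, 0.71, 0.704, -0.0]
contact_force: [-1.3, -0.9, 4.3]
width: 0.0129
gripper_force: 29.8
```

Emit:
send_rows --steps '[-1,0,0,0.1,0,-1,0,0,0,0,-1,0,0,0,0]'

```text
clock: 10.0
position: [0.6106, -0.0939, 0.0104]
ee_rot: [-0.0, 0.71, 0.704, -0.0]
contact_force: [-4.0, 0.6, 10.4]
width: 0.0132
gripper_force: 30.3
```

Emit:
send_rows --steps '[-0.4,0,0,0,0,-0.4,0,0,0,0,-0.4,0,-0.05,-0.1,0,-0.4,0,0,0,0,-1,0,0,0,0,-1,0,0,0,0,-1,0,0,0,0,-1,0,0,0,0,-1,0,0,0,0]' --newtons 20

```text
clock: 10.9
position: [0.6093, -0.0939, 0.01]
ee_rot: [-0.001, 0.71, 0.704, -0.001]
contact_force: [-4.1, -0.3, 3.4]
width: 0.013
gripper_force: 21.7
```

```bash
python3 - <<'E'
from h import *
s=get_state();go([.6105,-.094,.0093],-.5);print(s["contact_force"],s["moment"],s["width"],s["gripper_force"])
E
```

```text
pos [ 0.6093 -0.0939  0.01  ] shift cm [-0.01  0.12  0.07]
tool y ang -0.5 tilt [-2.e-03  2.e-04 -1.e+00] j6 -0.257
roll -0.0
[-4.13800695 -0.26154314  3.39750187] [-0.07466028  0.68399789  0.06117513] 0.01302474285196146 21.732148826122284
```

Emit:
send_rows --steps '[-1,0,-0.1,0,0,-1,0,0,0,0,-1,0,0,0,0]'

```text
clock: 11.2
position: [0.6094, -0.0939, 0.01]
ee_rot: [-0.0, 0.71, 0.704, 0.0]
contact_force: [-3.1, -0.3, 0.3]
width: 0.0133
gripper_force: 21.6
```

Emit:
send_rows --steps '[-1,0,-0.15,0,0,-1,0,0,0,0,-1,0,0,0,0]'

```text
clock: 11.5
position: [0.609, -0.0941, 0.0105]
ee_rot: [0.001, 0.71, 0.704, 0.001]
contact_force: [0.1, 0.0, -0.2]
width: 0.013
gripper_force: 21.5
```

```bash
python3 - <<'E'
from h import *
s=get_state();go([.6105,-.094,.0093],-.5);print(s["contact_force"],s["moment"],s["width"],s["gripper_force"])
E
```

```text
pos [ 0.609  -0.0941  0.0105] shift cm [0.01 0.14 0.12]
tool y ang -0.52 tilt [ 2.3e-03 -2.0e-04 -1.0e+00] j6 -0.258
roll -0.02
[ 0.09000964  0.04949309 -0.16813626] [-0.01221789 -0.05969053  0.01373108] 0.01297081476175271 21.527872681617737
```

Emit:
send_rows --steps '[-1,0.5,0,0,0,-1,0.7,0,0,0,-1,0.7,0,0,0,-1,0.6,0,0,0,-1,0.3,0,0,0,-1,0,0,0,0,-1,0,0,0,0]'

```text
clock: 12.2
position: [0.6089, -0.065, 0.0106]
ee_rot: [0.0, 0.71, 0.704, 0.001]
contact_force: [2.7, 3.2, 3.8]
width: 0.0132
gripper_force: 21.8
```

Emit:
send_rows --steps '[-1,0.1,0,0,0,-1,0.1,0,0,0,-1,0.1,0,0,0,-1,0,0,0,0,-1,0,0,0,0]'

```text
clock: 12.7
position: [0.609, -0.0638, 0.0105]
ee_rot: [0.001, 0.71, 0.704, 0.0]
contact_force: [3.6, -3.7, 3.0]
width: 0.013
gripper_force: 21.8
```

Emit:
send_rows --steps '[-1,0,0.1,0,0,-1,0,0,0,0,-1,0,0,0,0]'

```text
clock: 13.0
position: [0.6093, -0.0632, 0.0102]
ee_rot: [0.0, 0.71, 0.704, -0.0]
contact_force: [3.2, -3.2, 3.5]
width: 0.0131
gripper_force: 21.8
```

Emit:
send_rows --steps '[-1,0.1,0,0,0,-1,0,0,0,0,-1,0,0,0,0]'

```text
clock: 13.3
position: [0.6093, -0.0619, 0.0102]
ee_rot: [0.0, 0.71, 0.704, 0.0]
contact_force: [3.5, -3.1, 4.1]
width: 0.0132
gripper_force: 21.8
```

Emit:
send_rows --steps '[-1,0,0.15,-0.05,0,-1,0,0,0,0,-1,0.1,0,0,0,-1,0,0,0,0,-1,0,0,0,0]'

```text
clock: 13.8
position: [0.6094, -0.0603, 0.0101]
ee_rot: [-0.001, 0.71, 0.704, -0.001]
contact_force: [-0.8, 0.3, 0.2]
width: 0.013
gripper_force: 21.6
```

Emit:
send_rows --steps '[-1,0.1,0,0,0,-1,0,0,0,0,-1,0,0,0,0]'

```text
clock: 14.1
position: [0.6097, -0.0595, 0.0103]
ee_rot: [-0.001, 0.71, 0.704, -0.0]
contact_force: [-1.5, 0.4, -0.1]
width: 0.0134
gripper_force: 21.5
```

Now it slides freely, so I'm feeling for the stop.

Emit:
send_rows --steps '[-1,0.1,0,0,0,-1,0.1,0,0,0,-1,0,0,0,0,-1,0,0,0,0]'

```text
clock: 14.5
position: [0.6103, -0.0582, 0.0108]
ee_rot: [-0.0, 0.71, 0.704, -0.0]
contact_force: [-2.6, -2.3, 1.7]
width: 0.0132
gripper_force: 21.7
```

Emit:
send_rows --steps '[-1,0.1,0,0,0,-1,0.1,0,0,0,-1,0,0,0,0,-1,0,0,0,0]'

```text
clock: 14.9
position: [0.6103, -0.0578, 0.0108]
ee_rot: [0.001, 0.71, 0.704, -0.001]
contact_force: [-4.0, -6.5, 1.6]
width: 0.0129
gripper_force: 21.7
```

Emit:
send_rows --steps '[-1,0.05,-0.05,0,0,-1,0,0,0,0,-1,0,0,0,0,-1,0,0,0,0]'

```text
clock: 15.3
position: [0.6104, -0.0578, 0.0109]
ee_rot: [0.001, 0.71, 0.704, -0.001]
contact_force: [-2.0, -7.6, 1.3]
width: 0.0132
gripper_force: 21.6
```

```bash
python3 - <<'E'
from h import *
s=get_state();go([.6105,.031,.1655],-.5);print(s["contact_force"],s["moment"],s["qpos"].round(3))
im=grab("scene");np.save("s6.npy",im,allow_pickle=True)
# ferrule: bright low-saturation pixels along the line; wood end
for y in(.042,-.158):print(y,proj(im,[.61,y,.05]))
c=im["color"].astype(int);m=(c[...,0]-c[...,2]>50)&(c[...,0]>130);m[:, :240]=0;m[:,330:]=0;m[:265]=0
ys,xs=np.nonzero(m);print("wood px",len(xs),xs.min(),ys[xs.argmin()],xs.max(),ys[xs.argmax()],"ferrule joint pred",proj(im,[.61,.002,.05]))
E
```

```text
pos [ 0.6104 -0.0578  0.0109] shift cm [  8.82  -0.05 -15.5 ]
tool y ang -0.45 tilt [ 4.0e-04 -3.7e-03 -1.0e+00] j6 -0.195
roll 0.05
[-2.0269321  -7.57843235  1.26897918] [-1.1718229   0.44422892  0.04075751] [-0.206  0.495  1.689 -0.004  0.956 -0.195]
0.042 (np.float64(332.44279613095705), np.float64(259.71174955448924))
-0.158 (np.float64(244.12148261107092), np.float64(289.5040445932899))
wood px 141 245 287 316 265 ferrule joint pred (np.float64(315.8821606663238), np.float64(265.33242414264805))
```

The handle is seated: the position no longer advances at 7.6 N, and the wood/ferrule joint is at (316,265) against the predicted (316,265). I'm releasing and going to the cap, winding the wrist back on the way.

Emit:
send_rows --steps '[0.3,0,0,0,0,1,0,0,0,0,1,0,0,0,0,1,0,0,0,0,1,0,0,0,0,1,0,0,-2,0,1,0,0,-4,0,1,0,0,-5,0,1,0,0,-5,0,1,0,0,-3,0,1,0,0,0,0]' --newtons 40

```text
clock: 16.45
position: [0.6135, -0.0559, 0.2067]
ee_rot: [0.005, 0.71, 0.704, 0.003]
contact_force: [0.1, 1.0, -0.2]
width: 0.0853
gripper_force: 0.0
```

Emit:
send_rows --steps '[1,3,0,0,0,1,4,0,0,0,1,1.8,0,0,0,1,0,0,0,-8.5,1,0,0,0,-8.5,1,0,0,0,-8.5,1,0,0,0,-8.5,1,0,0,0,-8.5,1,0,0,0,-8.5,1,0,0,0,-8.5,1,0,0,0,-8.5,1,0,0,0,-8.5]'

```text
clock: 17.65
position: [0.6105, 0.0323, 0.1996]
ee_rot: [-0.001, 0.119, 0.993, -0.0]
contact_force: [0.4, 0.1, 0.3]
width: 0.0856
gripper_force: 0.0
```

Emit:
send_rows --steps '[1,0,0,0,-8.5,1,0,0,0,-8.5,1,0,0,0,-8.5,1,0,0,0,-8.5,1,0,0,0,-8.5,1,0,0,0,-8.5,1,0,0,0,-8.5,1,0,0,0,0,1,0,0,0,0]'

```text
clock: 18.55
position: [0.6107, 0.0324, 0.2]
ee_rot: [-0.001, -0.385, 0.923, 0.0]
contact_force: [-0.2, -0.2, -0.1]
width: 0.0857
gripper_force: 0.0
```

```bash
python3 - <<'E'
from h import *
s=get_state();go([.6105,.0305,.130]);print(s["contact_force"],s["moment"],s["qpos"].round(3))
im=grab("scene");old=np.load("s6.npy",allow_pickle=True).item()
for n,i in(("before",old),("after",im)):
    c=i["color"].astype(int);m=(c[...,0]-c[...,2]>50)&(c[...,0]>130);m[:, :240]=0;m[:,330:]=0;m[:265]=0
    ys,xs=np.nonzero(m);print(n,len(xs),xs.min(),ys[xs.argmin()],xs.max(),ys[xs.argmax()])
a=im["color"][175:300,235:375][:,:,::-1];cv2.imwrite("pics/s6.png",cv2.resize(a,(672,600),interpolation=2))
E
```

```text
pos [0.6107 0.0324 0.2   ] shift cm [ 0.14 -0.13  7.  ]
tool y ang 135.32 tilt [-1.2e-03 -1.0e-04 -1.0e+00] j6 -2.422
[-0.22781271 -0.15457214 -0.11950097] [ 0.01493715 -0.01331516  0.05772601] [-0.061  0.336  1.436 -0.     1.371 -2.422]
before 141 245 287 316 265
after 283 244 286 316 265
```

View pics/s6.png

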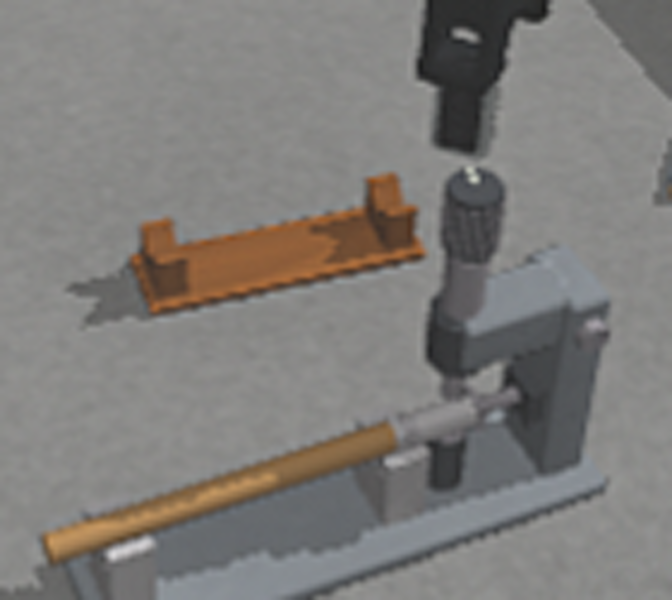

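The picture shows the handle lying in both rests with its ferrule tip at the stop plate (480,405), under the spindle (453,385). The cap at (473,190) is right below the gripper. I'm going down and gripping the cap.

Emit:
send_rows --steps '[1,0.14,-0.13,2,0,1,0,0,2.5,0,1,0,0,1.7,0,1,0,0,0.8,0,1,0,0,0,0,-1,0,0,0,0,-1,0,0,0,0,-1,0,0,0,0,-1,0,0,0,0,-1,0,0,0,0,-1,0,0,0,0,-1,0,0,0,0]' --newtons 40

```text
clock: 19.8
position: [0.6106, 0.0314, 0.1316]
ee_rot: [0.0, -0.387, 0.922, 0.001]
contact_force: [-3.8, 2.0, 5.1]
width: 0.0228
gripper_force: 39.4
```

```bash
cat > mz.py <<'E'
from h import *
F=[];M=[]
for _ in range(4):
    s=get_state();F.append(s["contact_force"]);M.append(s["moment"]);get_image("top")
s=get_state();print(s["clock"],"F",np.mean(F,0).round(2),"M",np.mean(M,0).round(3),"mz",np.array(M)[:,2].round(3),"w",s["width"],s["gripper_force"].round(1),"j6",s["qpos"][5].round(3),s["position"].round(4),"eff6",s["effort"][5].round(3))
print("world->tool F",(R(s).T@np.mean(F,0)).round(2))
E
python3 mz.py
```

```text
Traceback (most recent call last):
  File "mz.py", line 5, in <module>
    s=get_state();print(s["clock"],"F",np.mean(F,0).round(2),"M",np.mean(M,0).round(3),"mz",np.array(M)[:,2].round(3),"w",s["width"],s["gripper_force"].round(1),"j6",s["qpos"][5].round(3),s["position"].round(4),"eff6",s["effort"][5].round(3))
                                                                                                                                     ^^^^^^^^^^^^^^^^^^^^^^^^
AttributeError: 'float' object has no attribute 'round'
```

Emit:
send_rows --steps '[-1,0,0,0,6,-1,0,0,0,6,-1,0,0,0,6,-1,0,0,0,6,-1,0,0,0,6]'

```text
clock: 20.5
position: [0.6107, 0.0311, 0.1316]
ee_rot: [0.0, -0.133, 0.991, 0.0]
contact_force: [-1.7, 1.6, 6.9]
width: 0.0226
gripper_force: 39.5
```

```bash
sed -i 's/s\["gripper_force"\].round(1)/s["gripper_force"]/' mz.py; python3 mz.py
```

```text
20.7 F [-2.27  1.75  6.06] M [ 0.241  0.421 -0.031] mz [ 0.077 -0.05  -0.092 -0.058] w 0.02296433417122978 39.53516900539398 j6 -1.905 [0.6107 0.0311 0.1316] eff6 -0.048
world->tool F [ 1.71  2.3  -6.06]
```

Emit:
send_rows --steps '[-1,0,0,0,6,-1,0,0,0,6,-1,0,0,0,6,-1,0,0,0,6]'

```text
clock: 21.1
position: [0.6107, 0.0308, 0.1316]
ee_rot: [0.0, 0.076, 0.997, 0.0]
contact_force: [-2.5, 1.0, 5.7]
width: 0.0228
gripper_force: 39.5
```

```bash
cat > ef.py <<'E'
from h import *
E=[];M=[]
im=None
for _ in range(3):
    s=get_state();E.append(s["effort"][5]);M.append(s["moment"][2]);im=get_image("scene")
print(s["clock"],"eff6",np.round(E,3),"mz",np.mean(M).round(3),"j6",s["qpos"][5].round(3),s["position"].round(4),"F",s["contact_force"].round(1))
np.save("e%d.npy"%(s["clock"]*100),im["color"])
E
python3 ef.py
```

```text
21.2 eff6 [-0.8    0.268  0.31 ] mz -0.043 j6 -1.484 [0.6107 0.0308 0.1316] F [-2.7  0.9  5.8]
```

Emit:
send_rows --steps '[-1,0,0,0,6,-1,0,0,0,6,-1,0,0,0,6]'

```text
clock: 21.55
position: [0.6106, 0.0306, 0.1316]
ee_rot: [0.0, 0.231, 0.973, -0.0]
contact_force: [-2.6, 2.4, 5.9]
width: 0.0227
gripper_force: 39.5
```

```bash
python3 ef.py
```

```text
21.65 eff6 [-0.8    0.269  0.31 ] mz -0.031 j6 -1.17 [0.6106 0.0307 0.1316] F [-2.   0.3  5.8]
```

Emit:
send_rows --steps '[-1,0,0,0,6,-1,0,0,0,6,-1,0,0,0,6]'

```text
clock: 22.0
position: [0.6105, 0.0305, 0.1316]
ee_rot: [-0.0, 0.381, 0.925, -0.0]
contact_force: [-2.4, 0.8, 5.3]
width: 0.0231
gripper_force: 39.5
```

```bash
python3 ef.py
```

```text
22.1 eff6 [-0.799  0.269  0.311] mz -0.039 j6 -0.856 [0.6105 0.0305 0.1316] F [-3.6  0.3  5.5]
```

The wrist effort trace repeats very closely, so it makes a good slip detector. I'll continue in 18° steps.

Emit:
send_rows --steps '[-1,0,0,0,6,-1,0,0,0,6,-1,0,0,0,6]'

```text
clock: 22.45
position: [0.6103, 0.0304, 0.1316]
ee_rot: [-0.0, 0.521, 0.854, -0.0]
contact_force: [-2.3, -0.3, 5.9]
width: 0.023
gripper_force: 39.6
```

```bash
python3 ef.py
```

```text
22.55 eff6 [-0.798  0.27   0.312] mz -0.025 j6 -0.542 [0.6103 0.0304 0.1316] F [-3.1  0.7  6.3]
```

Emit:
send_rows --steps '[-1,0,0,0,6,-1,0,0,0,6,-1,0,0,0,6]'

```text
clock: 22.9
position: [0.6101, 0.0304, 0.1316]
ee_rot: [-0.0, 0.648, 0.762, -0.001]
contact_force: [-3.8, 0.3, 5.6]
width: 0.0226
gripper_force: 39.6
```

```bash
python3 ef.py
```

```text
23.0 eff6 [-0.798  0.27   0.312] mz -0.029 j6 -0.227 [0.6101 0.0304 0.1316] F [-3.5 -0.6  6.4]
```

Emit:
send_rows --steps '[-1,0,0,0,6,-1,0,0,0,6,-1,0,0,0,6]'

```text
clock: 23.35
position: [0.6099, 0.0304, 0.1316]
ee_rot: [-0.0, 0.759, 0.651, -0.001]
contact_force: [-5.0, -0.1, 6.1]
width: 0.0227
gripper_force: 39.6
```

```bash
python3 ef.py
```

```text
23.45 eff6 [-0.798  0.27   0.312] mz -0.011 j6 0.087 [0.6099 0.0304 0.1316] F [-3.9 -0.1  6.6]
```

```bash
python3 - <<'E'
import numpy as np,glob
a=np.load("s6.npy",allow_pickle=True).item()["color"]
for f in sorted(glob.glob("e*.npy")):
    c=np.load(f).astype(int).sum(2)//3
    print(f,c[249:262,328:331].mean(1).round().astype(int))
E
```

```text
e2120.npy [ 57  57  57  55  69  94  91  90  89  97 127 148 144]
e2165.npy [ 57  58  56  55  69  93  92  91  90  90 113 149 144]
e2210.npy [ 57  58  56  55  69  94  91  92  90  88 105 139 146]
e2255.npy [ 57  58  56  55  69  94  91  91  90  88 100 134 146]
e2300.npy [ 57  58  56  54  69  94  91  91  90  88  95 126 147]
e2345.npy [ 57  58  56  55  69  94  90  91  91  88  91 114 143]
```

The spindle is visibly descending with each step and has not closed yet. I'll track it along with the effort.

```bash
cat >> ef.py <<'E'
print((im["color"].astype(int).sum(2)/3)[257:263,328:331].mean(1).round(1))
E
```

Emit:
send_rows --steps '[-1,0,0,0,6,-1,0,0,0,6,-1,0,0,0,6]'

```text
clock: 23.8
position: [0.6098, 0.0305, 0.1316]
ee_rot: [-0.0, 0.851, 0.524, -0.001]
contact_force: [-3.4, 0.2, 7.3]
width: 0.023
gripper_force: 39.7
```

```bash
python3 ef.py
```

```text
23.9 eff6 [-0.788  0.282  0.322] mz 0.007 j6 0.401 [0.6098 0.0305 0.1316] F [-3.7  1.3  6.3]
[ 90.3  89.6  89.9 102.3 130.6 131.8]
```

Emit:
send_rows --steps '[-1,0,0,0,6,-1,0,0,0,6,-1,0,0,0,6]'

```text
clock: 24.25
position: [0.6096, 0.0307, 0.1316]
ee_rot: [-0.0, 0.923, 0.385, -0.001]
contact_force: [-5.1, 0.8, 6.4]
width: 0.0228
gripper_force: 39.7
```

```bash
python3 ef.py
```

```text
24.35 eff6 [-0.749  0.322  0.363] mz 0.025 j6 0.715 [0.6097 0.0306 0.1316] F [-5.2  0.3  6.7]
[ 90.6  89.7  89.4  98.3 127.1 133.3]
```

Emit:
send_rows --steps '[-1,0,0,0,6,-1,0,0,0,6,-1,0,0,0,6]'

```text
clock: 24.7
position: [0.6096, 0.0308, 0.1316]
ee_rot: [-0.0, 0.972, 0.236, -0.001]
contact_force: [-3.0, 0.8, 7.2]
width: 0.0228
gripper_force: 39.7
```

```bash
python3 ef.py
```

```text
24.8 eff6 [-0.749  0.321  0.363] mz 0.025 j6 1.029 [0.6096 0.0308 0.1316] F [-4.8  0.5  7.1]
[ 91.   90.3  88.7  98.6 127.8 134.1]
```

The effort rose by exactly 0.05 N·m, the difference between 0.06 and 0.11, and the spindle stopped descending. The ratchet has therefore slipped about 18–36° so far, and I'm adding 60°.

Emit:
send_rows --steps '[-1,0,0,0,6,-1,0,0,0,6,-1,0,0,0,6,-1,0,0,0,6,-1,0,0,0,6,-1,0,0,0,6,-1,0,0,0,6,-1,0,0,0,6,-1,0,0,0,6,-1,0,0,0,6]'

```text
clock: 25.85
position: [0.6097, 0.0313, 0.1316]
ee_rot: [-0.0, 0.959, -0.282, -0.001]
contact_force: [-4.8, 1.4, 7.1]
width: 0.0228
gripper_force: 39.7
```

```bash
python3 ef.py
```

```text
25.95 eff6 [-0.751  0.321  0.361] mz 0.037 j6 2.076 [0.6097 0.0313 0.1316] F [-4.7  2.7  7.2]
[ 91.8  90.   89.8  98.9 128.7 134.7]
```

Emit:
send_rows --steps '[-1,0,0,0,0,0,0,0,0,0,1,0,0,0,0,1,0,0,0,0,1,0,0,0,0,1,0,0,0,0,1,0,0,-2,0,1,0,0,-4,0,1,0,0,-4,0,1,0,0,-2,0,1,0,0,0,0,1,0,0,0,0]'

```text
clock: 27.2
position: [0.6107, 0.0306, 0.2504]
ee_rot: [-0.0, 0.96, -0.28, -0.0]
contact_force: [-0.5, 0.2, -1.0]
width: 0.0853
gripper_force: 0.0
```

```bash
python3 ef.py; python3 - <<'E'
from h import *
im=grab("scene");s=get_state();print(s["clock"],s["contact_force"].round(1))
for n,i in(("seated",np.load("s6.npy",allow_pickle=True).item()),("now",im)):
    c=i["color"].astype(int);m=(c[...,0]-c[...,2]>50)&(c[...,0]>130);m[:, :240]=0;m[:,330:]=0;m[:265]=0
    ys,xs=np.nonzero(m);print(n,len(xs),xs.min(),ys[xs.argmin()],xs.max(),ys[xs.argmax()])
o=np.load("scene0.npy",allow_pickle=True).item()["color"].astype(int)
d=np.abs(im["color"].astype(int)-o).sum(2)>90;d=cv2.morphologyEx(d.astype(np.uint8),2,np.ones((3,3)))
k,_,st,_=cv2.connectedComponentsWithStats(d);print("changed x,y,w,h,area",[r.tolist() for r in st[1:] if r[4]>15])
E
```

```text
27.3 eff6 [ 0.  0. -0.] mz -0.02 j6 2.075 [0.61   0.0306 0.2488] F [ 1.1  1.3 -1.3]
[ 91.2  90.1  89.6  99.4 128.3 134.7]
27.4 [ 0.1  0.1 -0.1]
seated 141 245 287 316 265
now 300 244 286 316 265
changed x,y,w,h,area [[235, 0, 32, 50, 807], [278, 0, 32, 15, 432], [331, 0, 18, 10, 142], [351, 0, 34, 8, 193], [421, 0, 21, 10, 184], [328, 11, 11, 46, 292], [405, 13, 40, 45, 740], [299, 15, 5, 5, 20], [421, 17, 13, 4, 47], [385, 18, 5, 6, 28], [269, 22, 23, 76, 559], [231, 28, 7, 16, 61], [362, 28, 17, 40, 373], [351, 35, 8, 17, 93], [297, 60, 92, 110, 4652], [225, 65, 25, 12, 140], [289, 67, 6, 16, 61], [288, 85, 4, 5, 17], [295, 91, 5, 4, 18], [0, 98, 206, 132, 5161], [241, 98, 7, 13, 59], [234, 105, 6, 6, 25], [202, 106, 37, 35, 961], [247, 107, 54, 20, 752], [241, 138, 20, 15, 213], [316, 159, 12, 7, 55], [145, 160, 162, 45, 2563], [78, 176, 33, 14, 229], [97, 198, 38, 6, 148], [276, 221, 8, 4, 27], [252, 225, 11, 6, 48], [236, 237, 18, 6, 65], [269, 276, 15, 8, 58], [263, 282, 5, 4, 19], [245, 284, 10, 6, 40], [217, 306, 6, 7, 35], [62, 324, 12, 34, 212], [23, 334, 12, 35, 244], [1, 349, 3, 18, 54]]
```

The spindle stays closed, the handle hasn't moved, and the arm is clear. I'm handing in.

```bash
python3 -c "
from rig import sign_off;print(sign_off())"
```

```text
the job is handed in; nothing more can be done
None
```

The job is handed in at about 27 s: the handle lies in both V rests, seated on the end stop at about 7.6 N and clamped by the spindle, with roughly 80–95° of ratchet slip. The first grasp closed on top of the handle because the state's z read about 24 mm too low; this moved nothing, and I corrected for it from then on.

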